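Move the sample containers to the white rack in reverse order

TASK

Move the four amber glass containers from the wooden rack to the white rack in reverse order: the one nearest the wooden rack's black knob goes into the bay farthest from the white rack's black knob, and so on, until the one farthest from the wooden rack's knob stands nearest the white rack's knob. Stand each one upright on the floor of its bay, in the middle, and do not tip any of them over on the way.

Things in the scene. Friction and masses are not known exactly. Their poses are not given: they have to be found in the camera images.
- wood_rack: Brown wooden rack, fixed, any yaw: base 262 x 70 x 10 mm, four bays in a row, 58 x 58 mm inside, ribs 18 mm above the table. Origin: row centre at table level; x runs along the row to the end with a tab and upright black knob (20 mm wide, top at 26 mm, at x 146 mm). Bay centres: x +96, +32, -32, -96 mm, y 0. At first full: a cork pad and a container in each bay.
- white_rack: White plastic rack, fixed, any yaw: base 262 x 70 x 10 mm, four bays in a row, 58 x 58 mm inside, ribs 18 mm above the table. Origin: row centre at table level; x runs along the row to the end with a tab and upright black knob (20 mm wide, top at 26 mm, at x 146 mm). Bay centres: x +96, +32, -32, -96 mm, y 0. At first empty, no pads: grey bay floors 10 mm above the table.
- pad_tall_vial: Fixed square cork pad, 54 x 54 x 4 mm, in the bay of the wooden rack where the tall vial stands at the start; it stays there and so marks that bay. Origin: centre of its underside, 10 mm above the table; axes along the rack.
- pad_squat_jar: Fixed square cork pad, 54 x 54 x 4 mm, in the bay of the wooden rack where the squat jar stands at the start; it stays there and so marks that bay. Origin: centre of its underside, 10 mm above the table; axes along the rack.
- pad_flask: Fixed square cork pad, 54 x 54 x 4 mm, in the bay of the wooden rack where the flask stands at the start; it stays there and so marks that bay. Origin: centre of its underside, 10 mm above the table; axes along the rack.
- pad_square_bottle: Fixed square cork pad, 54 x 54 x 4 mm, in the bay of the wooden rack where the square bottle stands at the start; it stays there and so marks that bay. Origin: centre of its underside, 10 mm above the table; axes along the rack.
- tall_vial: Tall narrow round vial: amber glass, black screw cap, 28 mm diameter (cap 27 mm), 85 mm tall, about 60 g. Grasp the body or cap from above. Origin: centre of its underside, z up; at the start 14 mm above the table, in any bay of the wooden rack.
- squat_jar: Squat wide round jar: amber glass to 38 mm height, broad black cap above, 48 mm diameter (cap 47 mm), 55 mm tall, about 110 g. Grasp round the cap and upper body, 47 to 48 mm wide. Origin: centre of its underside, z up; at the start 14 mm above the table, in any bay of the wooden rack.
- flask: Conical flask: amber glass, 50 mm diameter at the foot, tapering to a straight neck of 22 mm diameter between heights 48 and 72 mm, black stopper 24 mm diameter above, 88 mm tall in all, about 80 g. Grasp neck and stopper. Origin: centre of its underside, z up; at the start 14 mm above the table, in any bay of the wooden rack.
- square_bottle: Square bottle: amber glass body 40 x 40 mm, 55 mm tall, with a narrow round neck and black cap (26 mm diameter) above, 77 mm tall in all, about 120 g. Its x and y axes are square to its flat sides. Grasp two parallel flat sides, 40 mm apart. Origin: centre of its underside, z up; at the start 14 mm above the table, in any bay of the wooden rack.
There are look-alikes about, which are no part of the job. What is shaped like the tall_vial but pink or purple is not meant. Leave any turquoise look-alike of the square_bottle alone.

How it is judged:
At the end, for the whole second after the job is handed in: Each container that started at x along the wooden rack (towards its knob) stands at -x along the white rack (towards its knob): within 12 mm of the bay centre along and across, within 4 mm of the bay floor, upright within 0.12 rad, released and at rest (((x of pad_tall_vial in the frame of wood_rack between 0.086 and 0.106 m and x of tall_vial in the frame of white_rack between -0.108 and -0.084 m) or (x of pad_tall_vial in the frame of wood_rack between 0.022 and 0.042 m and x of tall_vial in the frame of white_rack between -0.044 and -0.02 m) or (x of pad_tall_vial in the frame of wood_rack between -0.042 and -0.022 m and x of tall_vial in the frame of white_rack between 0.02 and 0.044 m) or (x of pad_tall_vial in the frame of wood_rack between -0.106 and -0.086 m and x of tall_vial in the frame of white_rack between 0.084 and 0.108 m)) and y of tall_vial in the frame of white_rack between -0.012 and 0.012 m and z of tall_vial in the frame of white_rack between 0.006 and 0.014 m and angle between each of tall_vial, squat_jar, flask, square_bottle's own z axis and vertical below 0.12 rad and linear speed of each of tall_vial, squat_jar, flask, square_bottle below 0.02 m/s and angular speed of each of tall_vial, squat_jar, flask, square_bottle below 0.2 rad/s and ((x of pad_squat_jar in the frame of wood_rack between 0.086 and 0.106 m and x of squat_jar in the frame of white_rack between -0.108 and -0.084 m) or (x of pad_squat_jar in the frame of wood_rack between 0.022 and 0.042 m and x of squat_jar in the frame of white_rack between -0.044 and -0.02 m) or (x of pad_squat_jar in the frame of wood_rack between -0.042 and -0.022 m and x of squat_jar in the frame of white_rack between 0.02 and 0.044 m) or (x of pad_squat_jar in the frame of wood_rack between -0.106 and -0.086 m and x of squat_jar in the frame of white_rack between 0.084 and 0.108 m)) and y of squat_jar in the frame of white_rack between -0.012 and 0.012 m and z of squat_jar in the frame of white_rack between 0.006 and 0.014 m and ((x of pad_flask in the frame of wood_rack between 0.086 and 0.106 m and x of flask in the frame of white_rack between -0.108 and -0.084 m) or (x of pad_flask in the frame of wood_rack between 0.022 and 0.042 m and x of flask in the frame of white_rack between -0.044 and -0.02 m) or (x of pad_flask in the frame of wood_rack between -0.042 and -0.022 m and x of flask in the frame of white_rack between 0.02 and 0.044 m) or (x of pad_flask in the frame of wood_rack between -0.106 and -0.086 m and x of flask in the frame of white_rack between 0.084 and 0.108 m)) and y of flask in the frame of white_rack between -0.012 and 0.012 m and z of flask in the frame of white_rack between 0.006 and 0.014 m and ((x of pad_square_bottle in the frame of wood_rack between 0.086 and 0.106 m and x of square_bottle in the frame of white_rack between -0.108 and -0.084 m) or (x of pad_square_bottle in the frame of wood_rack between 0.022 and 0.042 m and x of square_bottle in the frame of white_rack between -0.044 and -0.02 m) or (x of pad_square_bottle in the frame of wood_rack between -0.042 and -0.022 m and x of square_bottle in the frame of white_rack between 0.02 and 0.044 m) or (x of pad_square_bottle in the frame of wood_rack between -0.106 and -0.086 m and x of square_bottle in the frame of white_rack between 0.084 and 0.108 m)) and y of square_bottle in the frame of white_rack between -0.012 and 0.012 m and z of square_bottle in the frame of white_rack between 0.006 and 0.014 m); the robot touches nothing.
It fails at once if the tall vial is tipped over (more than 1 rad from upright) (angle between tall_vial's own z axis and vertical above 1 rad).
It fails at once if the squat jar is tipped over (more than 1 rad from upright) (angle between squat_jar's own z axis and vertical above 1 rad).
It fails at once if the flask is tipped over (more than 1 rad from upright) (angle between flask's own z axis and vertical above 1 rad).
It fails at once if the square bottle is tipped over (more than 1 rad from upright) (angle between square_bottle's own z axis and vertical above 1 rad).
It also fails if it takes over 118 s, if anything falls off the work surface, if the arm or the gripper's body presses on something with over 40 N, if the wrist force passes 120 N, or if a joint passes its speed limit or range.

ROBOT

A 6-joint arm with a two-finger parallel gripper is mounted at the origin on the work surface. World frame = base frame: x ahead of the robot, y to its left, z up, the work surface at z = 0. Lengths are in m, angles in rad, forces in N, time in s.
With the tool pointing down it reaches from about 0.35 to 0.775 m from the base axis. Payload 5.5 kg.
Tool frame: the origin (TCP) lies at the very end of the fingers, on their centre line; the grasp point (between the pads) lies 19 mm behind it; z points along the fingers, y is the line along which they close (so a half turn about z gives the same grasp; the last joint's range is limited). The gripper opens to 85 mm and grips with 20 to 120 N. Pads are 22 mm wide; open, the fingers measure 114 mm over their backs; the gripper's body (76 mm by 85 mm) begins 54 mm behind the grasp point. The pads swing forward as they close: fully open they stand 13 mm farther back than shut.
Start: joints at [1.117, 0.313, 0.046, 1.304, 0, 1.431], TCP at [0.178, 0.547, 0.231] pointing down, gripper open.
Joint ranges: [-2.76, 2.76], [-0.86, 1.69], [-1.03, 1.26], [-2.2, 2.34], [-1.47, 1.5], [-3.14, 3.14]. Speed limits (rad/s): [2.57, 2.57, 3.14, 3.14, 3.14, 3.14].

INTERFACE

Orientations are given as a unit quaternion [w, x, y, z].
In Python, from workcell import get_state, read_camera, hand_in gives the robot as it stands.
- The arm moves only by the tool send_rows, never from a script. Its argument "increments" is a list of rows, each an object of numbers: "dx", "dy", "dz": the shift along the world's x, y, z in units of 25 mm (1.0 is 25 mm); "roll": the turn about the world's z in units of 8 degrees (1.0 is 8 degrees); "claw": the opening, from -1 (shut) to 1 (fully open). In form: [{"dx": .., "dy": .., "dz": .., "roll": .., "claw": ..}, ...]. A call has exactly 5 rows; each row is the pose to reach, as a shift and turn from the pose commanded when the call began; what a row does not reach only later rows make up. A row lasts 1/8 s, in which the tool goes at most 62.5 mm and 10.7 degrees, less where a joint would pass 70% of its speed; a pose out of reach is approached as far as the arm can. A call with a gripper value outside its range is refused whole. The fingers move at their own pace and stop on an object; "grip_force" is the grip in N (left out, the last holds). Time passes only in rows, so rows that repeat a pose let the fingers close, or fill a call up. It gives the time, the measured TCP pose, the force, the opening and the grip force at its end, in the units of the state.
- get_state(): the state, without advancing time (a new reading comes with each control period).
- read_camera(name): name is "side" or "top"; returns a dict with "image" (480x640x3 uint8, blue, green, red), "fx", "fy", "cx", "cy" (pixels), "world_to_cam" (4x4, takes a point from world to camera coordinates). Camera axes: x right, y up, looking along -z (the intrinsics and any distortion apply to the point x, -y, -z); pixel columns grow to the right and rows downward; lengths in m; the calibration is good to about 2 mm. A picture is of the moment at which its call begins. There is no depth.
- hand_in(): hands the job in; it is judged then, once.
The state is a dict: "clock": time; "joint_pos": joint angles; "qvel": joint speeds; "tau": joint torques, N m; "tcp_pos": TCP position; "orientation": TCP orientation; "wrist_force": force on the tool from outside, world axes, zero at the start; "ft_torque": the same for the moment, N m; "finger_gap": finger opening in m; "grip_force": force on a finger pad.
Only numpy, scipy, OpenCV 4.12 (cv2) and the standard library are available. Lean on these libraries where they do the work, as an engineer would, in place of code of your own. Each camera call takes 0.05 s, during which the arm holds its last target. There are 200 camera calls.

## Working session

There is one attempt and no reset: what is moved stays moved. The work goes in short steps, Python scripts to look and compute and a tool call to move; the robot and the scene stay as the last step left them, time stands still between calls to the robot, and variables do not carry over. Pictures are saved under pics/ and viewed, at most 14 in all, crops included, and the job is handed in when it is done.

Besides the shell and the picture viewer there is one more tool, called as name(argument=value, ...) on one line, values as JSON. send_rows: Moves the arm, as the interface text tells. Its arguments: {"type":"object","properties":{"increments":{"type":"array","items":{"type":"object","properties":{"dx":{"type":"number"},"dy":{"type":"number"},"dz":{"type":"number"},"roll":{"type":"number"},"claw":{"type":"number"}}}},"grip_force":{"type":"number"}},"required":["increments"]}

```bash
mkdir -p pics
python3 - <<'E'
from workcell import get_state, read_camera
import cv2,numpy as np,pickle
s=get_state();print({k:np.round(v,3) for k,v in s.items()})
for n in("top","side"):
    c=read_camera(n);cv2.imwrite(f"pics/{n}0.png",c["image"]);print(n,[c[k] for k in("fx","fy","cx","cy")],[k for k in c],np.round(c["world_to_cam"],3).tolist())
    pickle.dump(c,open(f"{n}0.pkl","wb"))
E
```

```text
{'clock': np.float64(0.0), 'joint_pos': array([1.117, 0.314, 0.045, 1.304, 0.   , 1.431]), 'qvel': array([-0.   ,  0.001, -0.   , -0.   ,  0.   , -0.   ]), 'tau': array([ 1.0000e-03, -4.8063e+01,  2.9853e+01,  1.9000e-02, -0.0000e+00,
       -0.0000e+00]), 'tcp_pos': array([0.177, 0.546, 0.23 ]), 'orientation': array([-0.   ,  0.156,  0.988, -0.001]), 'wrist_force': array([ 0.284,  0.078, -0.382]), 'ft_torque': array([ 0.003,  0.074, -0.001]), 'grip_force': np.float64(0.0), 'finger_gap': np.float64(0.086)}
top [455.029220635785, 455.029220635785, 313.2677061720255, 233.64983869260618] ['image', 'fx', 'fy', 'cx', 'cy', 'world_to_cam'] [[-0.023, -1.0, -0.016, -0.024], [0.998, -0.024, 0.063, -0.501], [-0.064, -0.014, 0.998, -0.877], [0.0, 0.0, 0.0, 1.0]]
side [618.7750526775133, 618.7750526775133, 331.73084479444395, 236.63747599713105] ['image', 'fx', 'fy', 'cx', 'cy', 'world_to_cam'] [[0.988, -0.15, -0.017, -0.468], [0.104, 0.591, 0.8, -0.068], [-0.11, -0.793, 0.6, -1.381], [0.0, 0.0, 0.0, 1.0]]
```

View pics/top0.png

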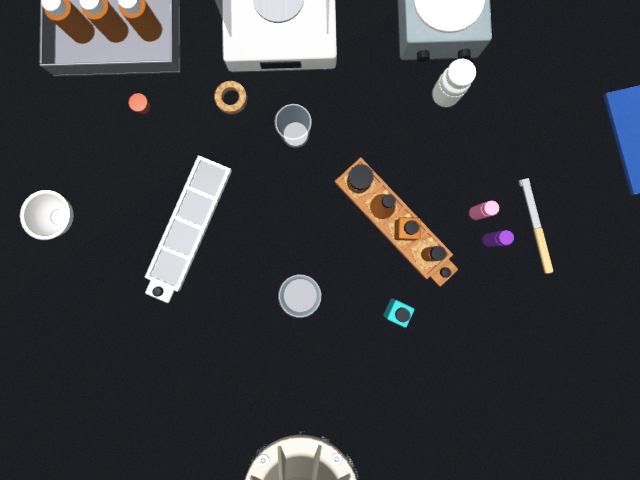

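View pics/side0.png

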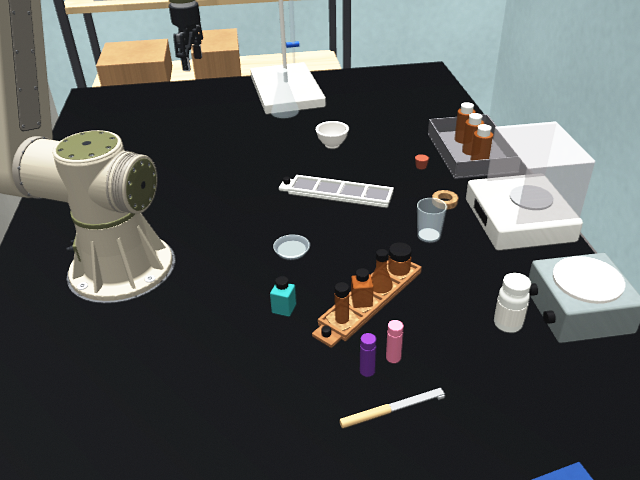

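The top view shows the wooden rack running from its knob at (445,272) up to (360,178). From the knob the order looks like vial (436,254), square bottle (409,228), flask (386,203), jar (360,178). The white rack's knob is at (158,291). Look-alikes are the pink vial (484,210), the purple vial (498,239) and the turquoise bottle (400,313). All of these stand outside the rack, and only the amber ones inside it fit. I'll confirm this in an enlarged crop and measure.

```bash
cat > h.py <<'E'
import numpy as np,cv2
def ray(c,uv,z):
    T=np.array(c["world_to_cam"]);R,t=T[:3,:3],T[:3,3]
    u,v=uv;d=R.T@np.array([(u-c["cx"])/c["fx"],-(v-c["cy"])/c["fy"],-1]);o=-R.T@t
    return (o+d*(z-o[2])/d[2])
def proj(c,p):
    T=np.array(c["world_to_cam"]);q=T[:3,:3]@np.asarray(p)+T[:3,3]
    return np.array([c["cx"]+c["fx"]*q[0]/-q[2],c["cy"]-c["fy"]*q[1]/-q[2]])
E
python3 - <<'E'
from h import *
import pickle
c=pickle.load(open("top0.pkl","rb"));s=pickle.load(open("side0.pkl","rb"))
im=c["image"]
a=cv2.resize(im[150:295,325:470],None,fx=4,fy=4,interpolation=cv2.INTER_CUBIC)
b=cv2.resize(s["image"][230:350,300:440],(680,583),interpolation=cv2.INTER_CUBIC)
cv2.imwrite("pics/cropt.png",a);cv2.imwrite("pics/crops.png",b)
w=im[140:310,135:240];g=cv2.cvtColor(w,cv2.COLOR_BGR2GRAY)
print("levels",[g[y-140,x-135] for x,y in((208,178),(195,207),(182,237),(170,267))], g.max())
m=((g>175)&(g<226)).astype(np.uint8)
m=cv2.erode(m,np.ones((3,3)))
n,l,st,ct=cv2.connectedComponentsWithStats(m)
for i in range(1,n):
    if st[i,4]>80:print("comp",ct[i]+[135,140],st[i,4],np.round(ray(c,ct[i]+[135,140],.01),4))
E
```

```text
levels [np.uint8(219), np.uint8(223), np.uint8(226), np.uint8(223)] 255
comp [207.37416107 177.83389262] 596 [0.6172 0.1728 0.01  ]
comp [194.05087719 207.42982456] 570 [0.5584 0.1999 0.01  ]
comp [176.8        235.14769231] 325 [0.504  0.2346 0.01  ]
comp [168.05043478 267.45913043] 575 [0.4405 0.2522 0.01  ]
```

View pics/cropt.png

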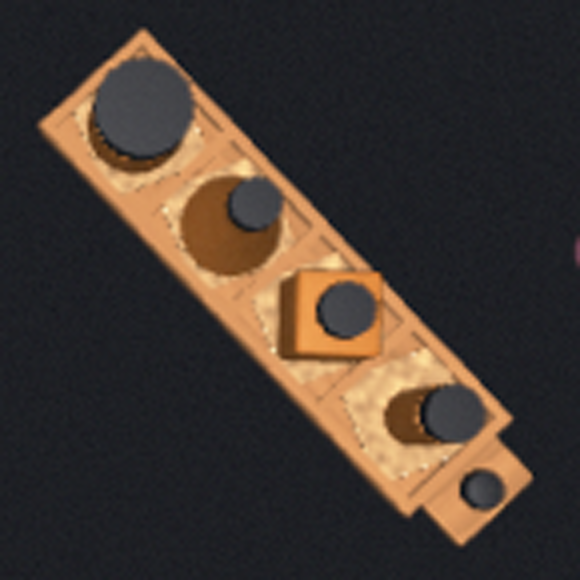

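View pics/crops.png

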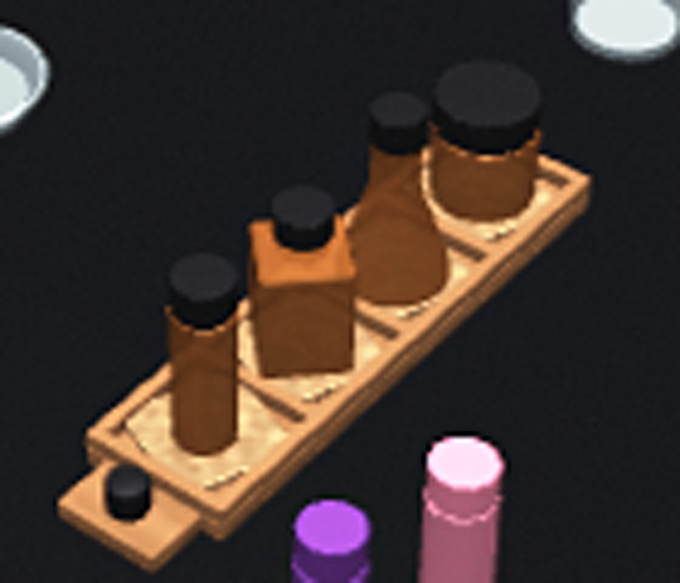

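The crops confirm it: all four in the rack are amber. From the knob the order is vial, square bottle, flask, jar. The square bottle is turned so that its sides lie about along world x and y. Next I measure the caps, the knobs and the white bays.

Run:
```python
from h import *
import pickle
c=pickle.load(open("top0.pkl","rb"));im=c["image"];hsv=cv2.cvtColor(im,cv2.COLOR_BGR2HSV)
g=cv2.cvtColor(im,cv2.COLOR_BGR2GRAY)
# caps: low saturation, greyer than table
m=((hsv[...,1]<90)&(g>42)&(g<110)).astype(np.uint8)
m[:150]=0;m[295:]=0;m[:,:325]=0;m[:,470:]=0
m=cv2.morphologyEx(m,cv2.MORPH_OPEN,np.ones((3,3)))
n,l,st,ct=cv2.connectedComponentsWithStats(m)
for i in range(1,n):
    if st[i,4]>40:
        k,_=cv2.findContours((l==i).astype(np.uint8),0,2);(u,r)=cv2.minEnclosingCircle(k[0])
        print("cap",ct[i],st[i],r)
# white rack
w=((g>130)).astype(np.uint8);w[:140]=0;w[310:]=0;w[:,:135]=0;w[:,240:]=0
k,_=cv2.findContours(w,0,2);k=max(k,key=cv2.contourArea);print("white",cv2.minAreaRect(k))
for t in(228,232,238):
    m=((g<t)&(g>170)).astype(np.uint8)*w;m=cv2.morphologyEx(m,cv2.MORPH_OPEN,np.ones((5,5)))
    n,l,st,ct=cv2.connectedComponentsWithStats(m);print(t,[(np.round(ct[i],1),int(st[i,4])) for i in range(1,n) if st[i,4]>200])
d=((g<80)).astype(np.uint8)[280:300,148:170];n,l,st,ct=cv2.connectedComponentsWithStats(d);print("knob",ct+[148,280],st[:,4])
# wood rack + bottle
b=((hsv[...,1]>110)&(hsv[...,0]<25)&(g>60)).astype(np.uint8);b[:150]=0;b[295:]=0;b[:,:325]=0;b[:,470:]=0
k,_=cv2.findContours(b,0,2);k=max(k,key=cv2.contourArea);print("wood",cv2.minAreaRect(k))
t=((hsv[...,1]>190)&(g>100)).astype(np.uint8)[205:250,390:425];k,_=cv2.findContours(t,0,2);k=max(k,key=cv2.contourArea);print("bottle top",cv2.minAreaRect(k),cv2.contourArea(k))
```

```text
cap [360.53503185 176.38004246] [349 165  24  24 471] 12.330406188964844
cap [388.51162791 200.13953488] [383 194  12  13 129] 6.3465800285339355
cap [411.38095238 226.97959184] [405 221  14  13 147] 6.973543643951416
cap [438.39520958 252.86826347] [432 246  14  15 167] 7.320329189300537
cap [445.8        272.10769231] [442 268   9   9  65] 4.472236156463623
white ((184.85411071777344, 229.4049072265625), (37.50518798828125, 148.7037811279297), 23.629377365112305)
228 [(array([207.4, 177.9]), 724), (array([194.1, 207.6]), 716), (array([181.1, 237.6]), 721), (array([168.2, 267.5]), 711)]
232 [(array([207.4, 177.9]), 726), (array([194.3, 207.6]), 728), (array([181.3, 237.5]), 741), (array([168.4, 267.3]), 734)]
238 [(array([207.1, 178. ]), 769), (array([194.2, 207.3]), 765), (array([181. , 237.3]), 777), (array([167.9, 267.5]), 787)]
knob [[159.37110482 288.70254958]
 [148.33333333 281.16666667]
 [157.59259259 291.46296296]
 [151.18518519 297.85185185]] [353   6  54  27]
wood ((398.2578125, 222.99264526367188), (149.83786010742188, 37.48088836669922), 46.7357063293457)
bottle top ((28.0, 33.0), (0.0, 0.0), 0.0) 0.0
```

Run:
```python
from h import *
import pickle
c=pickle.load(open("top0.pkl","rb"));s=pickle.load(open("side0.pkl","rb"))
P={}
for n,uv,z in(("jar",(360.5,176.4),.069),("flask",(388.5,200.1),.102),("bottle",(411.4,227),.091),("vial",(438.4,252.9),.099),("knobW",(445.8,272.1),.026)):
    P[n]=ray(c,uv,z);print(n,np.round(P[n],4),"side px",np.round(proj(s,P[n]),1))
def fit(pts,xs):
    pts=np.array(pts)[:,:2];A=[];b=[]
    for p,x in zip(pts,xs):A+=[[1,0,x],[0,1,0]] and [[1,0,x,0],[0,1,0,x]];b+=list(p)
    r=np.linalg.lstsq(np.array(A,float),np.array(b),rcond=None)[0]
    print("orig",np.round(r[:2],4),"yaw",np.degrees(np.arctan2(r[3],r[2])),"scale",np.hypot(*r[2:]),"res mm",np.round((np.array(A)@r-b)*1e3,1))
    return r
fit([P["knobW"],P["vial"],P["bottle"],P["flask"],P["jar"]],[.146,.096,.032,-.032,-.096])
q=[ray(c,(157.6,291.5),.026)]+[ray(c,p,.01) for p in((168.2,267.4),(181.1,237.5),(194.2,207.5),(207.3,177.9))]
r=fit(q,[.146,.096,.032,-.032,-.096])
u=r[2:]/np.hypot(*r[2:])
for x in(.096,.032,-.032,-.096):
    p=np.append(r[:2]+u*x,.01);print(x,np.round(p,4),"side px",np.round(proj(s,p),1),"top",np.round(proj(c,p),1))
# bottle yaw
hsv=cv2.cvtColor(c["image"],cv2.COLOR_BGR2HSV)
print(hsv[214:244:3,392:424:3,2]);print(hsv[214:244:3,392:424:3,1])
```

```text
jar [ 0.6009 -0.127   0.069 ] side px [399.9 248.7]
flask [ 0.5509 -0.1723  0.102 ] side px [381.8 252. ]
bottle [ 0.5029 -0.2132  0.091 ] side px [362.1 271.8]
vial [ 0.4553 -0.2574  0.099 ] side px [341.8 286.2]
knobW [ 0.4192 -0.2889  0.026 ] side px [326.1 327.8]
orig [ 0.5277 -0.1922] yaw -138.3055786097852 scale 1.0048914557242143 res mm [-1.  -0.9  0.4  1.   0.9 -0.4  0.9  1.4 -1.1 -1.1]
orig [0.5288 0.212 ] yaw 156.75468909030545 scale 1.0003299299910366 res mm [-0.1  2.4 -0.1 -2.   0.2 -1.4 -0.1 -0.2 -0.   1.2]
0.096 [0.4406 0.2499 0.01  ] side px [304.9 185.7] top [169.2 267.4]
0.032 [0.4994 0.2247 0.01  ] side px [328.5 188.6] top [181.8 237.4]
-0.032 [0.5582 0.1994 0.01  ] side px [352.5 191.7] top [194.3 207.5]
-0.096 [0.617  0.1742 0.01  ] side px [376.9 194.7] top [206.7 178. ]
[[183 222 222 221 214 238 184 222  37  35  35]
 [222 221 212 186 166 208 187 141 185  31  36]
 [217 142 116 233 233 233 154 150 225 223  36]
 [236 105 124 237 224  72  72  71  71 219 223]
 [232 104 129 235  56  77  76  74  71 143 193]
 [224 106 130 234  69  77  76  70  71 174 214]
 [226 104 126 238 234  52  77  74 106 214 209]
 [211 102 127 239 235 233 222 224 229 213 223]
 [223 103 105 148 167 181 194 206 216 192 198]
 [209 224 214 232 231 228 220 168 222 219 214]]
[[132 138 140 140 139 111 129 139  62  36  36]
 [138 140 131 152 149 135 136 141 139  58  42]
 [132 145 187 171 173 173 154 148 181 181  42]
 [112 182 185 170 172  18  14  18  11 182 138]
 [111 184 186 168  91  20  17  21  14 159 140]
 [115 185 190 169 126  17  23  11  14 179 141]
 [116 184 184 164 167  20  20  17  84 176 140]
 [118 188 193 161 169 172 176 178 177 174 138]
 [134 183 185 184 185 190 189 188 188 179 140]
 [140 131 119 114 113 115 121 140 139 130 119]]
```

send_rows(increments=[{"dx":1.6,"dy":-1.6,"dz":0,"roll":0.8,"claw":1},{"dx":3.2,"dy":-3.2,"dz":0,"roll":1.6,"claw":1},{"dx":4.8,"dy":-4.8,"dz":0,"roll":2.4,"claw":1},{"dx":6.4,"dy":-6.4,"dz":0,"roll":3.2,"claw":1},{"dx":8,"dy":-8,"dz":0,"roll":4,"claw":1}], grip_force=40)

```text
clock: 0.72
tcp_pos: [0.3784, 0.3455, 0.231]
orientation: [-0.0, -0.124, 0.992, -0.0]
wrist_force: [-0.1, 1.0, 0.3]
finger_gap: 0.0853
grip_force: 0.0
```

send_rows(increments=[{"dx":0.4,"dy":-2.2,"dz":0,"roll":0.8,"claw":1},{"dx":0.8,"dy":-4.4,"dz":0,"roll":1.6,"claw":1},{"dx":1.2,"dy":-6.6,"dz":0,"roll":2.4,"claw":1},{"dx":1.6,"dy":-8.8,"dz":0,"roll":3.0,"claw":1},{"dx":2,"dy":-11,"dz":0,"roll":3.45,"claw":1}])

```text
clock: 1.35
tcp_pos: [0.4274, 0.0702, 0.2311]
orientation: [-0.0, -0.356, 0.934, 0.0]
wrist_force: [0.7, 0.4, 0.4]
finger_gap: 0.0855
grip_force: 0.0
```

send_rows(increments=[{"dx":0.2,"dy":-2.2,"dz":0,"roll":0,"claw":1},{"dx":0.4,"dy":-4.4,"dz":0,"roll":0,"claw":1},{"dx":0.6,"dy":-6.6,"dz":0,"roll":0,"claw":1},{"dx":0.8,"dy":-8.8,"dz":0,"roll":0,"claw":1},{"dx":1.1,"dy":-11,"dz":0,"roll":0,"claw":1}])

```text
clock: 1.98
tcp_pos: [0.4546, -0.2048, 0.2311]
orientation: [-0.0, -0.355, 0.935, 0.0]
wrist_force: [1.5, 0.6, 0.1]
finger_gap: 0.0854
grip_force: 0.0
```

send_rows(increments=[{"dx":0,"dy":-1,"dz":0,"roll":0,"claw":1},{"dx":0,"dy":-2.1,"dz":0,"roll":0,"claw":1},{"dx":0,"dy":-2.1,"dz":-1,"roll":0,"claw":1},{"dx":0,"dy":-2.1,"dz":-2,"roll":0,"claw":1},{"dx":0,"dy":-2.1,"dz":-3,"roll":0,"claw":1}])

```text
clock: 2.6
tcp_pos: [0.4547, -0.2555, 0.1551]
orientation: [-0.0, -0.355, 0.935, 0.0]
wrist_force: [-0.0, 0.9, 0.3]
finger_gap: 0.0855
grip_force: 0.0
```

send_rows(increments=[{"dx":0,"dy":-0.1,"dz":-1,"roll":0,"claw":1},{"dx":0,"dy":-0.1,"dz":-2,"roll":0,"claw":1},{"dx":0,"dy":-0.1,"dz":-3.2,"roll":0,"claw":1},{"dx":0,"dy":-0.1,"dz":-4.2,"roll":0,"claw":1},{"dx":0,"dy":-0.1,"dz":-4.7,"roll":0,"claw":1}])

```text
clock: 3.22
tcp_pos: [0.454, -0.2572, 0.0371]
orientation: [-0.001, -0.355, 0.935, 0.001]
wrist_force: [-1.1, 0.8, 0.2]
finger_gap: 0.0849
grip_force: 0.0
```

send_rows(increments=[{"dx":0,"dy":0,"dz":0,"roll":0,"claw":-0.2},{"dx":0,"dy":0,"dz":0,"roll":0,"claw":-0.2},{"dx":0,"dy":0,"dz":0,"roll":0,"claw":-1},{"dx":0,"dy":0,"dz":0,"roll":0,"claw":-1},{"dx":0,"dy":0,"dz":0,"roll":0,"claw":-1}])

```text
clock: 3.85
tcp_pos: [0.4557, -0.2585, 0.0399]
orientation: [0.001, -0.355, 0.935, -0.001]
wrist_force: [-1.1, 1.6, 6.3]
finger_gap: 0.026
grip_force: 39.1
```

send_rows(increments=[{"dx":0,"dy":0,"dz":0.4,"roll":0,"claw":-1},{"dx":0,"dy":0,"dz":1.2,"roll":0,"claw":-1},{"dx":0,"dy":0,"dz":2.6,"roll":0,"claw":-1},{"dx":0,"dy":0,"dz":4,"roll":0,"claw":-1},{"dx":0,"dy":0,"dz":5.2,"roll":0,"claw":-1}])

```text
clock: 4.47
tcp_pos: [0.455, -0.2581, 0.1706]
orientation: [0.0, -0.355, 0.935, -0.0]
wrist_force: [1.0, 0.2, -0.6]
finger_gap: 0.0256
grip_force: 39.3
```

```bash
cat > look.py <<'E'
import sys,cv2,numpy as np
from workcell import read_camera
n,u,v,w,h,o=sys.argv[1:];u,v,w,h=map(int,(u,v,w,h))
im=read_camera(n)["image"][v:v+h,u:u+w]
cv2.imwrite(f"pics/{o}.png",cv2.resize(im,None,fx=min(800/w,600/h),fy=min(800/w,600/h),interpolation=cv2.INTER_CUBIC))
E
python3 look.py side 250 130 240 180 lift1
```

```text
(no output)
```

View pics/lift1.png

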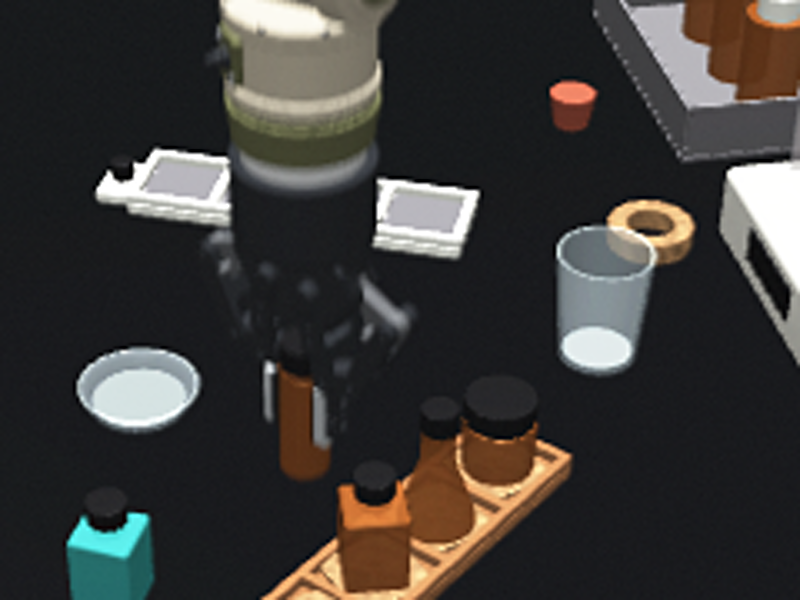

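The vial hangs upright in the pads at about (300,410) of the crop, so I carry it to the white rack's far bay.

send_rows(increments=[{"dx":0.4,"dy":0.9,"dz":0.3,"roll":-0.5,"claw":-1},{"dx":1.1,"dy":2.6,"dz":0.3,"roll":-1.4,"claw":-1},{"dx":1.8,"dy":4.5,"dz":0.3,"roll":-2.3,"claw":-1},{"dx":2.5,"dy":6.4,"dz":0.3,"roll":-3.2,"claw":-1},{"dx":3.2,"dy":8.3,"dz":0.3,"roll":-4.1,"claw":-1}])

```text
clock: 5.15
tcp_pos: [0.5353, -0.049, 0.1764]
orientation: [0.0, -0.075, 0.997, 0.0]
wrist_force: [1.0, -1.2, -0.8]
finger_gap: 0.0262
grip_force: 39.3
```

send_rows(increments=[{"dx":0.8,"dy":2.0,"dz":0,"roll":-0.9,"claw":-1},{"dx":1.6,"dy":4.0,"dz":0,"roll":-1.9,"claw":-1},{"dx":2.3,"dy":6.0,"dz":0,"roll":-2.8,"claw":-1},{"dx":2.9,"dy":7.9,"dz":0,"roll":-3.6,"claw":-1},{"dx":3.2,"dy":9.0,"dz":0,"roll":-4.0,"claw":-1}])

```text
clock: 5.78
tcp_pos: [0.6152, 0.177, 0.176]
orientation: [-0.0, 0.201, 0.98, 0.0]
wrist_force: [-0.3, -0.4, -0.1]
finger_gap: 0.0259
grip_force: 39.3
```

```bash
cat > st.py <<'E'
from workcell import get_state
import numpy as np
s=get_state();w,x,y,z=s["orientation"];print(round(float(s["clock"]),2),np.round(s["tcp_pos"],4),"psi",np.round(np.degrees(np.arctan2(1-2*(x*x+z*z),2*(x*y-w*z))),2),"q",np.round(s["joint_pos"],2),"gap",round(float(s["finger_gap"]),4),"F",np.round(s["wrist_force"],1))
E
python3 st.py
```

```text
5.78 [0.6152 0.177  0.176 ] psi 66.81 q [0.15 0.46 0.13 1.24 0.   0.56] gap 0.0259 F [-0.3 -0.4 -0.1]
```

send_rows(increments=[{"dx":0.07,"dy":-0.11,"dz":-0.5,"roll":0,"claw":-1},{"dx":0.07,"dy":-0.11,"dz":-1.8,"roll":0,"claw":-1},{"dx":0.07,"dy":-0.11,"dz":-3.2,"roll":0,"claw":-1},{"dx":0.07,"dy":-0.11,"dz":-4.3,"roll":0,"claw":-1},{"dx":0.07,"dy":-0.11,"dz":-4.8,"roll":0,"claw":-1}])

```text
clock: 6.4
tcp_pos: [0.615, 0.1703, 0.0539]
orientation: [-0.002, 0.201, 0.98, -0.001]
wrist_force: [-0.2, 0.4, -0.4]
finger_gap: 0.0259
grip_force: 39.4
```

send_rows(increments=[{"dx":0,"dy":0,"dz":-0.2,"roll":0,"claw":-1},{"dx":0,"dy":0,"dz":-0.4,"roll":0,"claw":-1},{"dx":0,"dy":0,"dz":-0.6,"roll":0,"claw":-1},{"dx":0,"dy":0,"dz":-0.72,"roll":0,"claw":-1},{"dx":0,"dy":0,"dz":-0.72,"roll":0,"claw":-1}])

```text
clock: 7.02
tcp_pos: [0.6167, 0.1717, 0.0383]
orientation: [-0.0, 0.201, 0.98, 0.0]
wrist_force: [0.4, 0.0, 0.6]
finger_gap: 0.026
grip_force: 39.4
```

```bash
python3 st.py; python3 look.py side 280 130 160 120 pl1
```

```text
7.03 [0.6167 0.1717 0.0383] psi 66.83 q [ 0.15  0.55 -0.08  0.94  0.    0.55] gap 0.026 F [0.4 0.  0.6]
```

View pics/pl1.png

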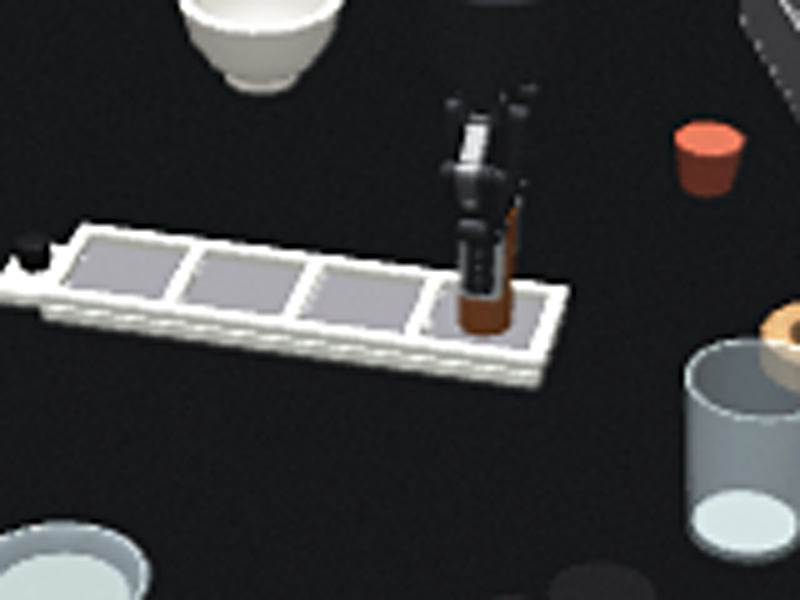

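The vial stands over the far bay at crop (485,323), which matches the predicted bay centre of (484,323). I lower the last 2 mm and release.

send_rows(increments=[{"dx":0,"dy":0.08,"dz":0,"roll":0,"claw":-1},{"dx":0,"dy":0.08,"dz":-0.05,"roll":0,"claw":-1},{"dx":0,"dy":0.08,"dz":-0.1,"roll":0,"claw":-1},{"dx":0,"dy":0.08,"dz":-0.1,"roll":0,"claw":-0.2},{"dx":0,"dy":0.08,"dz":-0.1,"roll":0,"claw":0.2}])

```text
clock: 7.7
tcp_pos: [0.6168, 0.1737, 0.0359]
orientation: [0.0, 0.201, 0.98, 0.0]
wrist_force: [0.3, 0.3, -1.0]
finger_gap: 0.0504
grip_force: 0.0
```

send_rows(increments=[{"dx":0,"dy":0,"dz":0,"roll":0,"claw":1},{"dx":0,"dy":0,"dz":0,"roll":0,"claw":1},{"dx":0,"dy":0,"dz":1,"roll":0,"claw":1},{"dx":0,"dy":0,"dz":2.8,"roll":0,"claw":1},{"dx":0,"dy":0,"dz":4.8,"roll":0,"claw":1}])

```text
clock: 8.32
tcp_pos: [0.6161, 0.1736, 0.1563]
orientation: [-0.001, 0.201, 0.98, -0.0]
wrist_force: [0.2, 0.3, 1.1]
finger_gap: 0.0856
grip_force: 0.0
```

```bash
python3 st.py
```

```text
8.32 [0.6161 0.1736 0.1563] psi 66.82 q [0.15 0.47 0.09 1.2  0.   0.55] gap 0.0856 F [0.2 0.3 1.1]
```

send_rows(increments=[{"dx":-0.2,"dy":-0.9,"dz":0.6,"roll":0.8,"claw":1},{"dx":-0.5,"dy":-2.6,"dz":0.6,"roll":1.7,"claw":1},{"dx":-0.8,"dy":-4.4,"dz":0.6,"roll":2.6,"claw":1},{"dx":-1.1,"dy":-6.2,"dz":0.6,"roll":3.5,"claw":1},{"dx":-1.4,"dy":-8,"dz":0.6,"roll":4.4,"claw":1}])

```text
clock: 8.95
tcp_pos: [0.5814, -0.0277, 0.171]
orientation: [0.0, -0.107, 0.994, -0.0]
wrist_force: [0.5, -0.2, -1.0]
finger_gap: 0.0855
grip_force: 0.0
```

send_rows(increments=[{"dx":-0.4,"dy":-1.8,"dz":0,"roll":0.9,"claw":1},{"dx":-0.7,"dy":-3.4,"dz":0,"roll":1.8,"claw":1},{"dx":-1,"dy":-4.8,"dz":0,"roll":2.7,"claw":1},{"dx":-1.25,"dy":-5.85,"dz":0,"roll":3.5,"claw":1},{"dx":-1.25,"dy":-5.85,"dz":0,"roll":3.7,"claw":1}])

```text
clock: 9.57
tcp_pos: [0.5501, -0.1743, 0.1708]
orientation: [0.0, -0.354, 0.935, -0.0]
wrist_force: [0.7, -0.4, -0.1]
finger_gap: 0.0853
grip_force: 0.0
```

```bash
python3 st.py
```

```text
9.57 [ 0.5501 -0.1743  0.1708] psi 131.49 q [-0.45  0.34 -0.06  1.17 -0.   -1.17] gap 0.0853 F [ 0.7 -0.4 -0.1]
```

send_rows(increments=[{"dx":0.03,"dy":0.08,"dz":-0.7,"roll":0,"claw":1},{"dx":0.03,"dy":0.08,"dz":-1.7,"roll":0,"claw":1},{"dx":0.03,"dy":0.08,"dz":-2.8,"roll":0,"claw":1},{"dx":0.03,"dy":0.08,"dz":-3.7,"roll":0,"claw":1},{"dx":0.03,"dy":0.08,"dz":-4.2,"roll":0,"claw":1}])

```text
clock: 10.2
tcp_pos: [0.5508, -0.1692, 0.0646]
orientation: [-0.001, -0.356, 0.935, 0.001]
wrist_force: [-1.0, 0.2, -0.2]
finger_gap: 0.0853
grip_force: 0.0
```

send_rows(increments=[{"dx":0,"dy":0,"dz":0,"roll":0,"claw":-0.2},{"dx":0,"dy":0,"dz":0,"roll":0,"claw":-0.2},{"dx":0,"dy":0,"dz":0,"roll":0,"claw":-1},{"dx":0,"dy":0,"dz":0,"roll":0,"claw":-1},{"dx":0,"dy":0,"dz":0,"roll":0,"claw":-1}])

```text
clock: 10.82
tcp_pos: [0.552, -0.171, 0.0668]
orientation: [0.001, -0.355, 0.935, -0.001]
wrist_force: [0.2, -0.3, 4.3]
finger_gap: 0.0228
grip_force: 39.1
```

```bash
python3 st.py
```

```text
10.82 [ 0.552  -0.171   0.0668] psi 131.61 q [-0.44  0.42 -0.22  0.93  0.   -1.17] gap 0.0228 F [ 0.2 -0.3  4.3]
```

send_rows(increments=[{"dx":0,"dy":0,"dz":0.3,"roll":0,"claw":-1},{"dx":0,"dy":0,"dz":1.0,"roll":0,"claw":-1},{"dx":0,"dy":0,"dz":2.4,"roll":0,"claw":-1},{"dx":0,"dy":0,"dz":4,"roll":0,"claw":-1},{"dx":0,"dy":0,"dz":5.2,"roll":0,"claw":-1}])

```text
clock: 11.45
tcp_pos: [0.5512, -0.1706, 0.1976]
orientation: [0.0, -0.355, 0.935, -0.0]
wrist_force: [0.7, -0.4, -0.9]
finger_gap: 0.023
grip_force: 39.2
```

```bash
python3 st.py; python3 look.py side 270 130 180 135 lift2
```

```text
11.45 [ 0.5512 -0.1706  0.1976] psi 131.61 q [-0.44  0.33 -0.02  1.23  0.   -1.17] gap 0.023 F [ 0.7 -0.4 -0.9]
```

View pics/lift2.png

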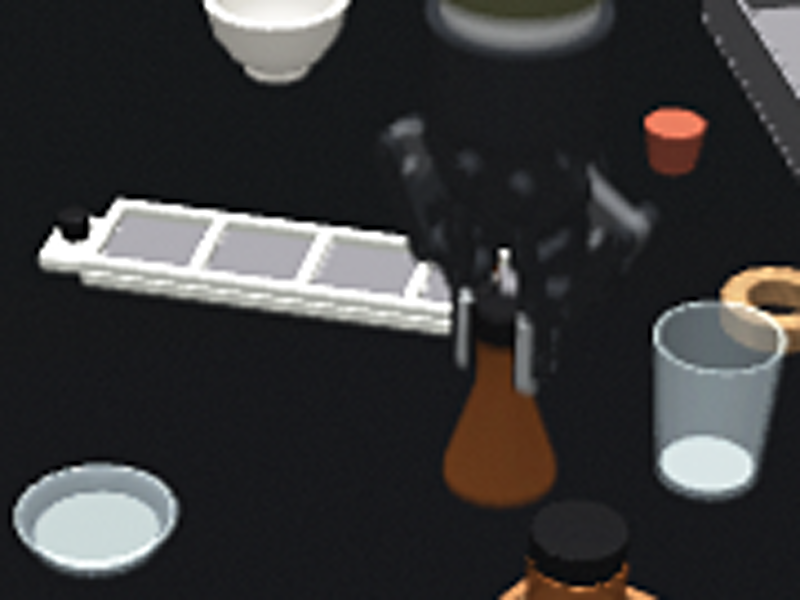

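send_rows(increments=[{"dx":-0.1,"dy":0.8,"dz":0,"roll":-0.4,"claw":-1},{"dx":-0.3,"dy":2.4,"dz":0,"roll":-1.2,"claw":-1},{"dx":-0.5,"dy":4.2,"dz":0,"roll":-2.1,"claw":-1},{"dx":-0.7,"dy":6.1,"dz":0,"roll":-3.1,"claw":-1},{"dx":-1,"dy":8,"dz":0,"roll":-4.1,"claw":-1}])

```text
clock: 12.12
tcp_pos: [0.5256, 0.0308, 0.1955]
orientation: [-0.0, -0.074, 0.997, 0.0]
wrist_force: [0.3, -0.4, -1.1]
finger_gap: 0.0228
grip_force: 39.3
```

send_rows(increments=[{"dx":-0.3,"dy":2.0,"dz":0,"roll":-1,"claw":-1},{"dx":-0.5,"dy":4.0,"dz":0,"roll":-2,"claw":-1},{"dx":-0.8,"dy":5.8,"dz":0,"roll":-2.9,"claw":-1},{"dx":-1,"dy":7.2,"dz":0,"roll":-3.6,"claw":-1},{"dx":-1.07,"dy":7.8,"dz":0,"roll":-4,"claw":-1}])

```text
clock: 12.75
tcp_pos: [0.4985, 0.2263, 0.1955]
orientation: [-0.0, 0.201, 0.98, -0.0]
wrist_force: [-0.2, 0.1, 0.1]
finger_gap: 0.0228
grip_force: 39.3
```

send_rows(increments=[{"dx":0,"dy":0,"dz":-0.4,"roll":0,"claw":-1},{"dx":0,"dy":0,"dz":-1.2,"roll":0,"claw":-1},{"dx":0,"dy":0,"dz":-2.2,"roll":0,"claw":-1},{"dx":0,"dy":0,"dz":-3,"roll":0,"claw":-1},{"dx":0,"dy":0,"dz":-3,"roll":0,"claw":-1}])

```text
clock: 13.38
tcp_pos: [0.4977, 0.2229, 0.1185]
orientation: [-0.002, 0.201, 0.98, -0.001]
wrist_force: [0.2, -0.1, -1.2]
finger_gap: 0.0228
grip_force: 39.3
```

```bash
python3 st.py
```

```text
13.38 [0.4977 0.2229 0.1185] psi 66.8 q [ 0.27  0.32 -0.23  1.03 -0.    0.68] gap 0.0228 F [ 0.2 -0.1 -1.2]
```

send_rows(increments=[{"dx":0.05,"dy":0.05,"dz":-0.6,"roll":0,"claw":-1},{"dx":0.05,"dy":0.05,"dz":-1.3,"roll":0,"claw":-1},{"dx":0.05,"dy":0.05,"dz":-1.9,"roll":0,"claw":-1},{"dx":0.05,"dy":0.05,"dz":-2.2,"roll":0,"claw":-1},{"dx":0.05,"dy":0.05,"dz":-2.2,"roll":0,"claw":-1}])

```text
clock: 14.0
tcp_pos: [0.5004, 0.2256, 0.0653]
orientation: [-0.0, 0.201, 0.98, -0.0]
wrist_force: [-0.0, -0.9, -0.6]
finger_gap: 0.023
grip_force: 39.3
```

```bash
python3 st.py;python3 look.py side 280 130 160 120 pl2
```

```text
14.0 [0.5004 0.2256 0.0653] psi 66.83 q [ 0.28  0.37 -0.3   0.9   0.    0.68] gap 0.023 F [-0.  -0.9 -0.6]
```

View pics/pl2.png

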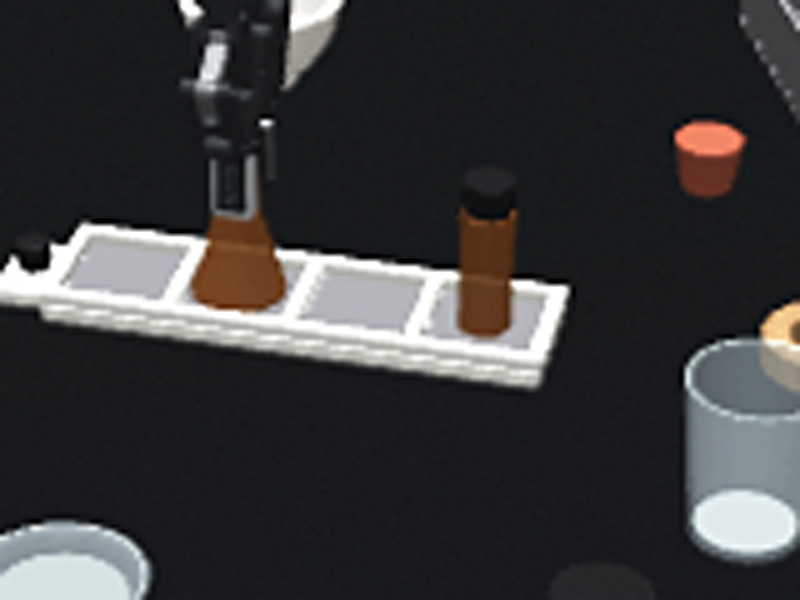

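The vial stands upright in its bay. The flask hovers over its bay at crop (240,290), where (242,293) was expected. I lower 2 mm and release.

send_rows(increments=[{"dx":0,"dy":0,"dz":-0.05,"roll":0,"claw":-1},{"dx":0,"dy":0,"dz":-0.1,"roll":0,"claw":-1},{"dx":0,"dy":0,"dz":-0.1,"roll":0,"claw":-1},{"dx":0,"dy":0,"dz":-0.1,"roll":0,"claw":-0.2},{"dx":0,"dy":0,"dz":-0.1,"roll":0,"claw":0.2}])

```text
clock: 14.68
tcp_pos: [0.5009, 0.2258, 0.0635]
orientation: [0.0, 0.201, 0.98, 0.0]
wrist_force: [0.2, 0.5, -0.4]
finger_gap: 0.0507
grip_force: 0.0
```

send_rows(increments=[{"dx":0,"dy":0,"dz":0,"roll":0,"claw":1},{"dx":0,"dy":0,"dz":0,"roll":0,"claw":1},{"dx":0,"dy":0,"dz":1,"roll":0,"claw":1},{"dx":0,"dy":0,"dz":2.6,"roll":0,"claw":1},{"dx":0,"dy":0,"dz":4.4,"roll":0,"claw":1}])

```text
clock: 15.3
tcp_pos: [0.5002, 0.2255, 0.1739]
orientation: [-0.001, 0.201, 0.98, -0.0]
wrist_force: [1.2, 0.4, 0.2]
finger_gap: 0.0854
grip_force: 0.0
```

```bash
python3 st.py
```

```text
15.3 [0.5002 0.2255 0.1739] psi 66.82 q [ 0.28  0.29 -0.13  1.15  0.    0.68] gap 0.0854 F [1.2 0.4 0.2]
```

send_rows(increments=[{"dx":0.3,"dy":-0.9,"dz":0,"roll":0.8,"claw":1},{"dx":0.8,"dy":-2.6,"dz":0,"roll":1.7,"claw":1},{"dx":1.3,"dy":-4.5,"dz":0,"roll":2.6,"claw":1},{"dx":1.8,"dy":-6.3,"dz":0,"roll":3.5,"claw":1},{"dx":2.3,"dy":-8.1,"dz":0,"roll":4.4,"claw":1}])

```text
clock: 15.92
tcp_pos: [0.5586, 0.0217, 0.1734]
orientation: [0.0, -0.107, 0.994, 0.0]
wrist_force: [-0.1, 0.6, 0.5]
finger_gap: 0.085
grip_force: 0.0
```

send_rows(increments=[{"dx":0.5,"dy":-1.8,"dz":0,"roll":0.9,"claw":1},{"dx":1.0,"dy":-3.5,"dz":0,"roll":1.8,"claw":1},{"dx":1.4,"dy":-5,"dz":0,"roll":2.7,"claw":1},{"dx":1.7,"dy":-6.0,"dz":0,"roll":3.5,"claw":1},{"dx":1.7,"dy":-6.0,"dz":0,"roll":3.7,"claw":1}])

```text
clock: 16.55
tcp_pos: [0.6011, -0.1287, 0.1729]
orientation: [-0.0, -0.354, 0.935, -0.0]
wrist_force: [-1.1, -0.8, 0.4]
finger_gap: 0.0853
grip_force: 0.0
```

```bash
python3 st.py
```

```text
16.55 [ 0.6011 -0.1287  0.1729] psi 131.5 q [-0.34  0.41  0.04  1.2  -0.   -1.07] gap 0.0853 F [-1.1 -0.8  0.4]
```

send_rows(increments=[{"dx":-0.02,"dy":0.03,"dz":-1,"roll":0,"claw":1},{"dx":-0.02,"dy":0.03,"dz":-2.4,"roll":0,"claw":1},{"dx":-0.02,"dy":0.03,"dz":-3.8,"roll":0,"claw":1},{"dx":-0.02,"dy":0.03,"dz":-5,"roll":0,"claw":1},{"dx":-0.02,"dy":0.03,"dz":-5.6,"roll":0,"claw":1}])

```text
clock: 17.18
tcp_pos: [0.5988, -0.1245, 0.0316]
orientation: [-0.001, -0.356, 0.935, 0.001]
wrist_force: [-0.6, 0.7, 0.3]
finger_gap: 0.0851
grip_force: 0.0
```

send_rows(increments=[{"dx":0,"dy":0,"dz":0,"roll":0,"claw":0.3},{"dx":0,"dy":0,"dz":0,"roll":0,"claw":0.3},{"dx":0,"dy":0,"dz":0,"roll":0,"claw":-1},{"dx":0,"dy":0,"dz":0,"roll":0,"claw":-1},{"dx":0,"dy":0,"dz":0,"roll":0,"claw":-1}])

```text
clock: 17.8
tcp_pos: [0.6018, -0.1265, 0.0353]
orientation: [0.002, -0.355, 0.935, -0.001]
wrist_force: [0.3, 0.1, 5.9]
finger_gap: 0.0462
grip_force: 41.8
```

```bash
python3 st.py
```

```text
17.8 [ 0.6018 -0.1265  0.0353] psi 131.62 q [-0.34  0.51 -0.16  0.9   0.   -1.06] gap 0.0462 F [0.3 0.1 5.9]
```

send_rows(increments=[{"dx":0,"dy":0,"dz":0.3,"roll":0,"claw":-1},{"dx":0,"dy":0,"dz":1.0,"roll":0,"claw":-1},{"dx":0,"dy":0,"dz":2.4,"roll":0,"claw":-1},{"dx":0,"dy":0,"dz":4,"roll":0,"claw":-1},{"dx":0,"dy":0,"dz":5.2,"roll":0,"claw":-1}])

```text
clock: 18.42
tcp_pos: [0.6007, -0.1262, 0.1663]
orientation: [0.001, -0.355, 0.935, -0.001]
wrist_force: [0.7, 0.1, -1.5]
finger_gap: 0.0465
grip_force: 41.4
```

```bash
python3 st.py; python3 look.py side 270 130 180 135 lift3
```

```text
18.43 [ 0.6007 -0.1262  0.1663] psi 131.62 q [-0.34  0.41  0.03  1.19  0.   -1.06] gap 0.0465 F [ 0.7  0.1 -1.5]
```

View pics/lift3.png

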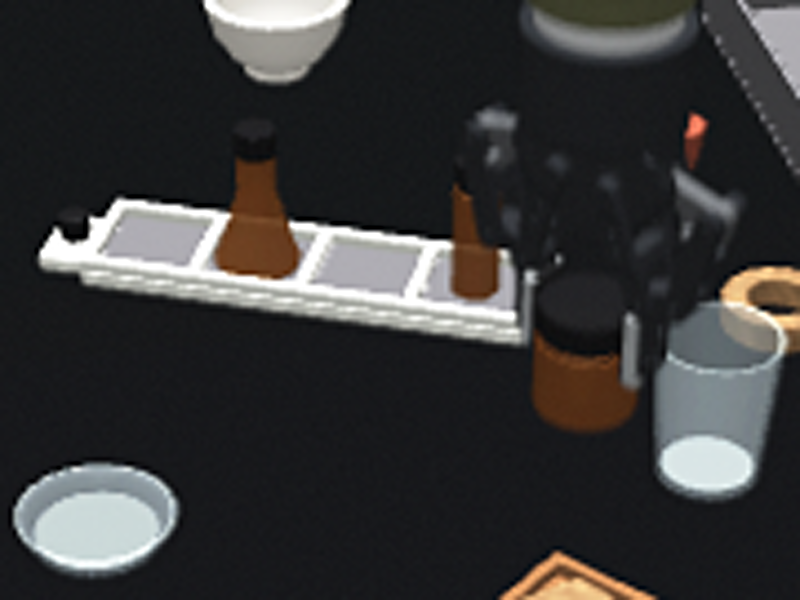

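The jar is held upright at crop (585,350), and the flask stands in its bay at (257,240). I carry the jar to the bay next to the knob.

send_rows(increments=[{"dx":-0.3,"dy":0.8,"dz":0.2,"roll":-0.4,"claw":-1},{"dx":-1,"dy":2.3,"dz":0.2,"roll":-1.2,"claw":-1},{"dx":-1.7,"dy":4.0,"dz":0.2,"roll":-2.1,"claw":-1},{"dx":-2.5,"dy":5.8,"dz":0.2,"roll":-3.1,"claw":-1},{"dx":-3.3,"dy":7.6,"dz":0.2,"roll":-4.1,"claw":-1}])

```text
clock: 19.1
tcp_pos: [0.517, 0.0651, 0.1688]
orientation: [0.0, -0.074, 0.997, 0.0]
wrist_force: [0.8, 0.2, -0.5]
finger_gap: 0.0463
grip_force: 41.4
```

send_rows(increments=[{"dx":-0.8,"dy":1.8,"dz":0,"roll":-1,"claw":-1},{"dx":-1.6,"dy":3.7,"dz":0,"roll":-2,"claw":-1},{"dx":-2.3,"dy":5.4,"dz":0,"roll":-2.9,"claw":-1},{"dx":-2.9,"dy":6.8,"dz":0,"roll":-3.6,"claw":-1},{"dx":-3.1,"dy":7.45,"dz":0,"roll":-4,"claw":-1}])

```text
clock: 19.73
tcp_pos: [0.4389, 0.2519, 0.1688]
orientation: [-0.0, 0.201, 0.98, 0.0]
wrist_force: [1.7, -0.4, -0.7]
finger_gap: 0.0464
grip_force: 41.5
```

send_rows(increments=[{"dx":0,"dy":0,"dz":-0.4,"roll":0,"claw":-1},{"dx":0,"dy":0,"dz":-1.3,"roll":0,"claw":-1},{"dx":0,"dy":0,"dz":-2.4,"roll":0,"claw":-1},{"dx":0,"dy":0,"dz":-3.2,"roll":0,"claw":-1},{"dx":0,"dy":0,"dz":-3.2,"roll":0,"claw":-1}])

```text
clock: 20.35
tcp_pos: [0.4389, 0.2487, 0.0865]
orientation: [-0.002, 0.201, 0.98, -0.001]
wrist_force: [-0.4, -0.5, -1.2]
finger_gap: 0.0464
grip_force: 41.5
```

```bash
python3 st.py
```

```text
20.35 [0.4389 0.2487 0.0865] psi 66.79 q [ 0.36  0.28 -0.38  0.92 -0.    0.76] gap 0.0464 F [-0.4 -0.5 -1.2]
```

send_rows(increments=[{"dx":0.05,"dy":0,"dz":-0.6,"roll":0,"claw":-1},{"dx":0.05,"dy":0,"dz":-1.2,"roll":0,"claw":-1},{"dx":0.05,"dy":0,"dz":-1.8,"roll":0,"claw":-1},{"dx":0.05,"dy":0,"dz":-2.15,"roll":0,"claw":-1},{"dx":0.05,"dy":0,"dz":-2.15,"roll":0,"claw":-1}])

```text
clock: 20.98
tcp_pos: [0.4408, 0.25, 0.0337]
orientation: [-0.001, 0.201, 0.98, -0.0]
wrist_force: [-1.3, 0.1, -1.6]
finger_gap: 0.0468
grip_force: 41.5
```

```bash
python3 st.py;python3 look.py side 270 130 160 120 pl3
```

```text
20.98 [0.4408 0.25   0.0337] psi 66.83 q [ 0.36  0.34 -0.44  0.79  0.    0.76] gap 0.0468 F [-1.3  0.1 -1.6]
```

View pics/pl3.png

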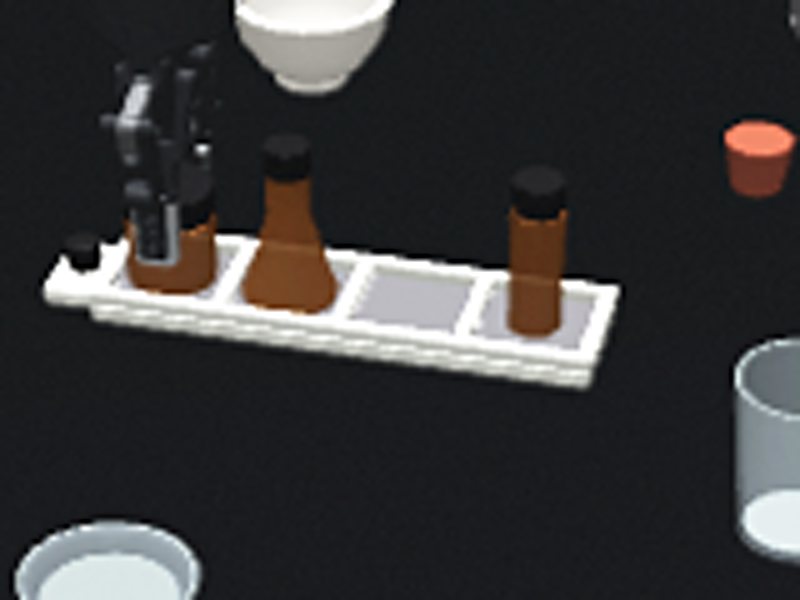

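The jar hangs inside the knob-end bay at crop (171,275), where (174,278) was expected. I lower it and release.

send_rows(increments=[{"dx":0,"dy":0,"dz":-0.05,"roll":0,"claw":-1},{"dx":0,"dy":0,"dz":-0.1,"roll":0,"claw":-1},{"dx":0,"dy":0,"dz":-0.1,"roll":0,"claw":-1},{"dx":0,"dy":0,"dz":-0.1,"roll":0,"claw":0.3},{"dx":0,"dy":0,"dz":-0.1,"roll":0,"claw":0.6}])

```text
clock: 21.65
tcp_pos: [0.4418, 0.2503, 0.0323]
orientation: [0.0, 0.201, 0.98, 0.0]
wrist_force: [-0.6, 0.1, -0.6]
finger_gap: 0.068
grip_force: 0.0
```

send_rows(increments=[{"dx":0,"dy":0,"dz":0,"roll":0,"claw":1},{"dx":0,"dy":0,"dz":0,"roll":0,"claw":1},{"dx":0,"dy":0,"dz":1.2,"roll":0,"claw":1},{"dx":0,"dy":0,"dz":3.2,"roll":0,"claw":1},{"dx":0,"dy":0,"dz":5.4,"roll":0,"claw":1}])

```text
clock: 22.28
tcp_pos: [0.4408, 0.2499, 0.1679]
orientation: [-0.001, 0.201, 0.98, -0.0]
wrist_force: [0.8, 0.4, 0.7]
finger_gap: 0.0851
grip_force: 0.0
```

```bash
python3 st.py
python3 - <<'E'
from h import *
from workcell import read_camera
c=read_camera("top");hsv=cv2.cvtColor(c["image"],cv2.COLOR_BGR2HSV)
cv2.imwrite("pics/bot.png",cv2.resize(c["image"][205:250,385:430],None,fx=12,fy=12,interpolation=cv2.INTER_CUBIC))
E
```

```text
22.27 [0.4408 0.2499 0.1679] psi 66.81 q [ 0.36  0.21 -0.25  1.11  0.    0.76] gap 0.0851 F [0.8 0.4 0.7]
```

View pics/bot.png

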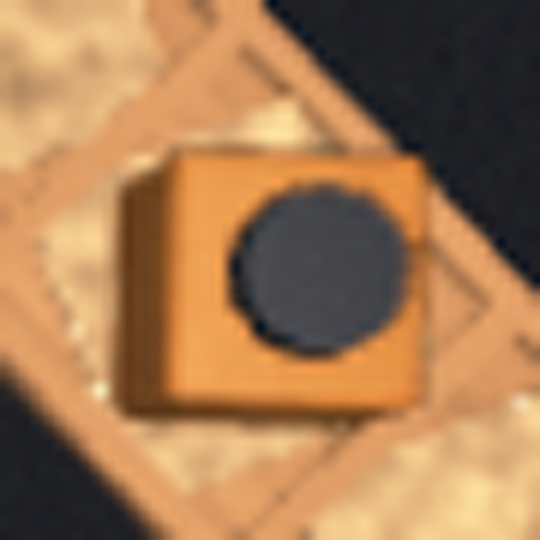

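The bottle's top face has corners (175,155), (425,157), (420,412), (165,405) in the crop, so its world yaw is about -3°. I grasp it with the closing line at about 87°.

send_rows(increments=[{"dx":0.2,"dy":-1.2,"dz":0,"roll":0.2,"claw":1},{"dx":0.5,"dy":-3.3,"dz":0,"roll":0.5,"claw":1},{"dx":0.8,"dy":-5.5,"dz":0,"roll":0.8,"claw":1},{"dx":1.1,"dy":-7.8,"dz":0,"roll":1.1,"claw":1},{"dx":1.3,"dy":-10,"dz":0,"roll":1.4,"claw":1}])

```text
clock: 22.95
tcp_pos: [0.4742, -0.0016, 0.1671]
orientation: [0.0, 0.104, 0.995, 0.0]
wrist_force: [1.4, -0.4, -0.8]
finger_gap: 0.0853
grip_force: 0.0
```

send_rows(increments=[{"dx":0.3,"dy":-2.2,"dz":0,"roll":0.3,"claw":1},{"dx":0.6,"dy":-4.4,"dz":0,"roll":0.6,"claw":1},{"dx":0.9,"dy":-6.4,"dz":0,"roll":0.9,"claw":1},{"dx":1.1,"dy":-8,"dz":0,"roll":1.16,"claw":1},{"dx":1.2,"dy":-8.55,"dz":0,"roll":1.16,"claw":1}])

```text
clock: 23.58
tcp_pos: [0.5041, -0.2158, 0.1667]
orientation: [0.0, 0.025, 1.0, -0.0]
wrist_force: [-0.3, 0.1, 0.0]
finger_gap: 0.0853
grip_force: 0.0
```

send_rows(increments=[{"dx":0,"dy":0,"dz":-0.6,"roll":0,"claw":1},{"dx":0,"dy":0,"dz":-1.5,"roll":0,"claw":1},{"dx":0,"dy":0,"dz":-2,"roll":0,"claw":1},{"dx":0,"dy":0,"dz":-2,"roll":0,"claw":1},{"dx":0,"dy":0,"dz":-2,"roll":0,"claw":1}])

```text
clock: 24.2
tcp_pos: [0.5044, -0.2131, 0.1176]
orientation: [0.0, 0.023, 1.0, -0.0]
wrist_force: [1.0, -0.6, -0.0]
finger_gap: 0.0851
grip_force: 0.0
```

```bash
python3 st.py
python3 - <<'E'
from h import *
import pickle
c=pickle.load(open("top0.pkl","rb"))
q=np.array([ray(c,(385+x/12,205+y/12),.069) for x,y in((175,155),(425,157),(420,412),(165,405))])[:,:2]
print(q.mean(0),cv2.minAreaRect((q*1000).astype(np.float32)))
E
```

```text
24.2 [ 0.5044 -0.2131  0.1176] psi 87.35 q [-0.55  0.32 -0.23  1.02  0.   -0.5 ] gap 0.0851 F [ 1.  -0.6 -0. ]
[ 0.50176784 -0.21438497] ((501.9556884765625, -214.22866821289062), (38.89805603027344, 39.423133850097656), 86.69236755371094)
```

send_rows(increments=[{"dx":-0.06,"dy":-0.03,"dz":-0.8,"roll":0,"claw":1},{"dx":-0.06,"dy":-0.03,"dz":-1.7,"roll":0,"claw":1},{"dx":-0.06,"dy":-0.03,"dz":-2.6,"roll":0,"claw":1},{"dx":-0.06,"dy":-0.03,"dz":-3.4,"roll":0,"claw":1},{"dx":-0.06,"dy":-0.03,"dz":-3.4,"roll":0,"claw":1}])

```text
clock: 24.82
tcp_pos: [0.5019, -0.2138, 0.0315]
orientation: [-0.001, 0.023, 1.0, 0.0]
wrist_force: [-0.3, 0.9, -0.3]
finger_gap: 0.0854
grip_force: 0.0
```

send_rows(increments=[{"dx":0,"dy":0,"dz":0,"roll":0,"claw":0.2},{"dx":0,"dy":0,"dz":0,"roll":0,"claw":0.1},{"dx":0,"dy":0,"dz":0,"roll":0,"claw":-1},{"dx":0,"dy":0,"dz":0,"roll":0,"claw":-1},{"dx":0,"dy":0,"dz":0,"roll":0,"claw":-1}])

```text
clock: 25.45
tcp_pos: [0.5034, -0.2148, 0.0333]
orientation: [0.001, 0.024, 1.0, -0.0]
wrist_force: [-0.5, 0.7, 6.1]
finger_gap: 0.0397
grip_force: 41.2
```

```bash
python3 st.py
```

```text
25.45 [ 0.5034 -0.2148  0.0333] psi 87.3 q [-0.55  0.4  -0.35  0.82  0.   -0.5 ] gap 0.0397 F [-0.5  0.7  6.1]
```

send_rows(increments=[{"dx":0,"dy":0,"dz":0.3,"roll":0,"claw":-1},{"dx":0,"dy":0,"dz":1.0,"roll":0,"claw":-1},{"dx":0,"dy":0,"dz":2.4,"roll":0,"claw":-1},{"dx":0,"dy":0,"dz":4,"roll":0,"claw":-1},{"dx":0,"dy":0,"dz":5.4,"roll":0,"claw":-1}])

```text
clock: 26.08
tcp_pos: [0.5021, -0.214, 0.1684]
orientation: [-0.0, 0.024, 1.0, 0.0]
wrist_force: [0.3, 1.0, -0.6]
finger_gap: 0.0395
grip_force: 40.7
```

```bash
python3 st.py; python3 look.py side 260 140 180 135 lift4
```

```text
26.07 [ 0.5021 -0.214   0.1684] psi 87.3 q [-0.55  0.28 -0.15  1.14  0.   -0.5 ] gap 0.0395 F [ 0.3  1.  -0.6]
```

View pics/lift4.png

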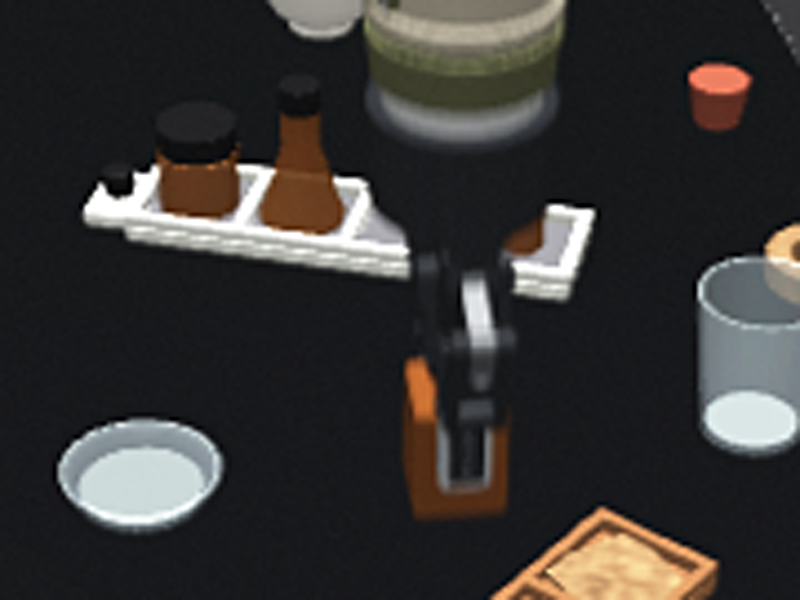

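The bottle is held upright and square between the pads at crop (460,440). The jar at (197,160) and the flask at (300,160) stand in their bays. I carry the bottle to its bay.

send_rows(increments=[{"dx":0.1,"dy":0.8,"dz":0.2,"roll":-0.2,"claw":-1},{"dx":0.3,"dy":2.4,"dz":0.2,"roll":-0.5,"claw":-1},{"dx":0.5,"dy":4.3,"dz":0.2,"roll":-0.8,"claw":-1},{"dx":0.8,"dy":6.3,"dz":0.2,"roll":-1.1,"claw":-1},{"dx":1.1,"dy":8.4,"dz":0.2,"roll":-1.4,"claw":-1}])

```text
clock: 26.75
tcp_pos: [0.5295, -0.0029, 0.1719]
orientation: [-0.0, 0.122, 0.993, 0.0]
wrist_force: [0.4, 0.1, -1.1]
finger_gap: 0.0398
grip_force: 40.7
```

send_rows(increments=[{"dx":0.3,"dy":2.1,"dz":0,"roll":-0.3,"claw":-1},{"dx":0.6,"dy":4.2,"dz":0,"roll":-0.6,"claw":-1},{"dx":0.9,"dy":6.1,"dz":0,"roll":-0.9,"claw":-1},{"dx":1.1,"dy":7.6,"dz":0,"roll":-1.16,"claw":-1},{"dx":1.12,"dy":8.17,"dz":0,"roll":-1.16,"claw":-1}])

```text
clock: 27.38
tcp_pos: [0.5574, 0.2019, 0.1716]
orientation: [-0.001, 0.2, 0.98, -0.0]
wrist_force: [0.3, -0.1, -0.7]
finger_gap: 0.0395
grip_force: 40.8
```

send_rows(increments=[{"dx":0,"dy":0,"dz":-0.2,"roll":0,"claw":-1},{"dx":0,"dy":0,"dz":-0.6,"roll":0,"claw":-1},{"dx":0,"dy":0,"dz":-1,"roll":0,"claw":-1},{"dx":0,"dy":0,"dz":-1,"roll":0,"claw":-1},{"dx":0,"dy":0,"dz":-1,"roll":0,"claw":-1}])

```text
clock: 28.0
tcp_pos: [0.5581, 0.1994, 0.1471]
orientation: [-0.0, 0.201, 0.98, 0.0]
wrist_force: [0.3, -1.2, -1.2]
finger_gap: 0.0394
grip_force: 40.8
```

```bash
python3 st.py
```

```text
28.0 [0.5581 0.1994 0.1471] psi 66.77 q [ 0.21  0.38 -0.06  1.13  0.    0.61] gap 0.0394 F [ 0.3 -1.2 -1.2]
```

send_rows(increments=[{"dx":0,"dy":0,"dz":-0.8,"roll":0,"claw":-1},{"dx":0,"dy":0,"dz":-1.8,"roll":0,"claw":-1},{"dx":0,"dy":0,"dz":-2.8,"roll":0,"claw":-1},{"dx":0,"dy":0,"dz":-3.6,"roll":0,"claw":-1},{"dx":0,"dy":0,"dz":-3.6,"roll":0,"claw":-1}])

```text
clock: 28.62
tcp_pos: [0.5569, 0.1996, 0.0559]
orientation: [-0.001, 0.201, 0.98, -0.001]
wrist_force: [-0.6, 0.6, -1.5]
finger_gap: 0.0397
grip_force: 40.9
```

send_rows(increments=[{"dx":0,"dy":0,"dz":-0.3,"roll":0,"claw":-1},{"dx":0,"dy":0,"dz":-0.6,"roll":0,"claw":-1},{"dx":0,"dy":0,"dz":-0.9,"roll":0,"claw":-1},{"dx":0,"dy":0,"dz":-1.0,"roll":0,"claw":-1},{"dx":0,"dy":0,"dz":-1.0,"roll":0,"claw":-1}])

```text
clock: 29.25
tcp_pos: [0.5578, 0.1999, 0.0319]
orientation: [-0.0, 0.201, 0.98, -0.0]
wrist_force: [0.4, 0.2, -0.5]
finger_gap: 0.0398
grip_force: 40.9
```

```bash
python3 st.py
```

```text
29.25 [0.5578 0.1999 0.0319] psi 66.82 q [ 0.21  0.48 -0.22  0.87  0.    0.61] gap 0.0398 F [ 0.4  0.2 -0.5]
```

send_rows(increments=[{"dx":0,"dy":0,"dz":-0.05,"roll":0,"claw":-1},{"dx":0,"dy":0,"dz":-0.1,"roll":0,"claw":-1},{"dx":0,"dy":0,"dz":-0.1,"roll":0,"claw":-1},{"dx":0,"dy":0,"dz":-0.1,"roll":0,"claw":0.1},{"dx":0,"dy":0,"dz":-0.1,"roll":0,"claw":0.5}])

```text
clock: 29.88
tcp_pos: [0.5583, 0.2, 0.0299]
orientation: [0.0, 0.201, 0.98, 0.0]
wrist_force: [1.0, -0.7, 0.1]
finger_gap: 0.063
grip_force: 0.0
```

send_rows(increments=[{"dx":0,"dy":0,"dz":0,"roll":0,"claw":1},{"dx":0,"dy":0,"dz":0,"roll":0,"claw":1},{"dx":0,"dy":0,"dz":1.2,"roll":0,"claw":1},{"dx":0,"dy":0,"dz":3.2,"roll":0,"claw":1},{"dx":0,"dy":0,"dz":5.4,"roll":0,"claw":1}])

```text
clock: 30.5
tcp_pos: [0.5573, 0.1998, 0.1653]
orientation: [-0.001, 0.201, 0.98, -0.0]
wrist_force: [1.1, -0.4, 0.3]
finger_gap: 0.0853
grip_force: 0.0
```

send_rows(increments=[{"dx":-0.5,"dy":-1.4,"dz":0.4,"roll":0,"claw":1},{"dx":-1,"dy":-3,"dz":0.6,"roll":0,"claw":1},{"dx":-1.5,"dy":-5,"dz":0.6,"roll":0,"claw":1},{"dx":-2,"dy":-7,"dz":0.6,"roll":0,"claw":1},{"dx":-2,"dy":-8,"dz":0.6,"roll":0,"claw":1}])

```text
clock: 31.12
tcp_pos: [0.507, -0.002, 0.1798]
orientation: [0.0, 0.202, 0.979, -0.0]
wrist_force: [-0.1, 0.4, -0.0]
finger_gap: 0.0855
grip_force: 0.0
```

send_rows(increments=[{"dx":0,"dy":-2,"dz":0,"roll":0,"claw":1},{"dx":0,"dy":-4,"dz":0,"roll":0,"claw":1},{"dx":0,"dy":-5,"dz":0,"roll":0,"claw":1},{"dx":0,"dy":-5,"dz":0,"roll":0,"claw":1},{"dx":0,"dy":-5,"dz":0,"roll":0,"claw":1}])

```text
clock: 31.75
tcp_pos: [0.5078, -0.1245, 0.1795]
orientation: [-0.0, 0.201, 0.98, 0.0]
wrist_force: [-0.6, 0.0, 0.1]
finger_gap: 0.0855
grip_force: 0.0
```

```bash
python3 st.py
python3 - <<'E'
from h import *
from workcell import read_camera
t=read_camera("top");s=read_camera("side")
f=lambda im,a:cv2.resize(im,(400,600) if a else (400,300),interpolation=cv2.INTER_CUBIC)
cv2.imwrite("pics/fin.png",np.hstack([f(t["image"][145:310,135:245],1),np.vstack([f(s["image"][120:240,270:430],0),f(s["image"][:,:],0)])]))
g=cv2.cvtColor(t["image"],cv2.COLOR_BGR2GRAY);hsv=cv2.cvtColor(t["image"],cv2.COLOR_BGR2HSV)
m=((hsv[...,1]<90)&(g>42)&(g<110)).astype(np.uint8);m[:150]=0;m[310:]=0;m[:,:135]=0;m[:,245:]=0
m=cv2.morphologyEx(m,cv2.MORPH_OPEN,np.ones((5,5)))
n,l,st,ct=cv2.connectedComponentsWithStats(m)
o=np.array([.5288,.212]);a=np.radians(156.75);R=np.array([[np.cos(a),np.sin(a)],[-np.sin(a),np.cos(a)]])
for i in range(1,n):
    print(ct[i],st[i,4],[np.round(1e3*R@(ray(t,ct[i],z)[:2]-o),1).tolist() for z in(.095,.087,.098,.065)])
E
```

```text
31.75 [ 0.5078 -0.1245  0.1795] psi 66.82 q [-0.39  0.23 -0.19  1.15  0.    0.01] gap 0.0855 F [-0.6  0.   0.1]
[194.69620253 169.8164557 ] 158 [[-94.8, -0.1], [-95.5, -2.8], [-94.6, 0.9], [-97.4, -10.2]]
[182.15602837 202.68794326] 141 [[-31.2, 2.1], [-31.3, -0.6], [-31.2, 3.1], [-31.5, -7.9]]
[166.376 235.376] 125 [[33.8, -1.3], [34.3, -4.0], [33.6, -0.3], [35.9, -11.5]]
[158.80851064 267.5       ] 470 [[91.8, 8.6], [92.9, 6.0], [91.3, 9.6], [96.1, -1.1]]
[156.39655172 291.39655172] 58 [[132.4, 21.3], [134.0, 18.9], [131.9, 22.3], [138.2, 12.0]]
```

View pics/fin.png

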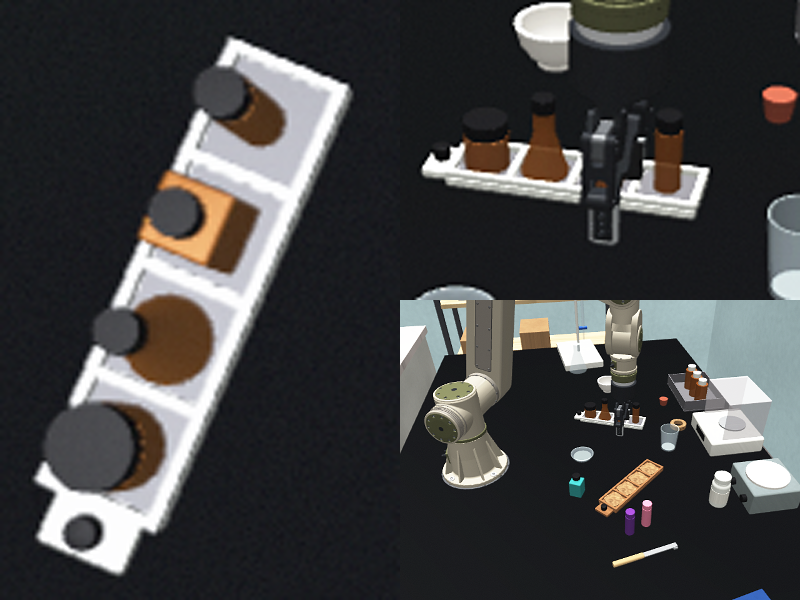

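From the knob the white rack now reads jar, flask, bottle, vial. All four are upright, with measured offsets from their bay centres under 2 mm, and the gripper is clear.

```bash
python3 -c "
from workcell import hand_in
print(hand_in())"
```

```text
the job is handed in; nothing more can be done
None
```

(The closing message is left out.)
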